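# Lock a vial carrier into a bench shaker and pulse-mix it

### The job

Mix the samples: pick up the blue vial carrier by its grip, slide it along the channel on top of the shaker until it is fully home and the orange spring bolt has clicked out behind its flange, and let go of it. Only then press the shaker's round blue pulse button fully down, hold it there for a good three seconds without a break and let it come back up. Leave the two small bottles and the round tin standing where they are.

Things in the scene. Friction and masses are not known exactly. Their poses are not given: they have to be found in the camera images.
- shaker: White bench vial shaker, 175 x 215 mm, fixed to the worktop. Origin on the worktop under the middle of the carrier's home place; x = slide-in direction (away from the robot), y to the left, z up. Its grey platform (top at z = 64, x -100 to 60, y -52 to 75 mm) carries a channel along x. Console at the right: top at z = 58, with a black knob 72 high at x -12, y -96 mm.
- channel_home (a point): Where the middle of the carrier's underside lies when fully home: shaker frame 0, 0, 64 mm, on the channel's floor, which is the platform; axes as the shaker's. The carrier then has play: x about -2 (bolt) to 1 mm (rubber end stop), y 2 mm each way.
- channel_mouth (a point): Middle of the channel's mouth, on the platform: shaker frame -80, 0, 64 mm. Black side walls at y = -40 and 40 with lips over the carrier's flanges: lip underside 9, top 13 mm over the floor, lip edges 33.5 mm from the centre line. They run from x = -62 to 56; from -62 to -81 they flare apart and the lips tilt up. In front are 20 mm of bare platform.
- catch (a joint): Orange bevelled, slippery spring bolt on the channel's left wall: metres it is pushed back, 0 = fully out, tip 8 mm inside the wall. From 55 mm before home the carrier's leading flange pushes it back (spring 1.5 to 4 N; about 2 to 8 N of push along the channel); 2 mm before home it springs out into the carrier's notch behind that flange and locks it.
- bolt_tip (a point): Inner tip of the orange bolt, 5 mm above the channel floor.
- pulse (a joint): Round blue momentary push button, 26 mm across, in a black collar at the front of the console (shaker frame x -56, y -96 mm): metres pressed down, 0 = up, 0.006 = fully down. It takes 1.5 N to start, 5 N to reach the bottom, and springs back.
- pulse_top (a point): Centre of the button's upper face, 80 mm over the worktop when up.
- carrier: Blue vial carrier, 100 mm long (x), 76 wide (y), 78 high, 180 to 310 g; capped vials fixed in it reach up to 41. Origin mid underside, z up. Flanges 6 thick along both sides, a 20 mm notch in the middle of each; block between them 58 wide, 22 high. Grip in the middle: 14 mm thick along x, 36 along y, z 44 to 78, on a thinner stem. Both ends are alike: either may go in first.
- reagent_clear: Small clear solvent bottle with blue cap, 56 mm across, 108 mm high, loose; origin under its centre. Not to be moved.
- ferrule_tin: Round white tin, 52 mm across, 32 mm high, loose; origin under its centre. Not to be moved.
- reagent_small: Small amber solvent bottle with white cap, 44 mm across, 86 mm high, loose; origin under its centre. Not to be moved.

How it is judged:
On the way, in this order (a step that is already met when the one before it is completed fails the run):
1. The carrier is fully home in the channel, the bolt has sprung out into its notch, and the fingers have let go of it (x of carrier in the frame of shaker between -0.0035 and 0.004 m and y of carrier in the frame of shaker between -0.004 and 0.004 m and z of carrier in the frame of shaker between 0.06 and 0.068 m and angle between the x axis of carrier and the x axis of shaker, either way round below 0.06 rad and value of joint catch below 0.0015 m and contact force between the fingers and carrier below 0.3 N), for 0.2 s.
2. The pulse button is held fully down (more than 4 mm) for at least 2.7 s without a break (value of joint pulse above 0.004 m), for 2.7 s.
3. The pulse button is up again (value of joint pulse below 0.0015 m), for 0.2 s.
At the end, for the whole second after the job is handed in: The carrier rests in the channel within 3.5 mm of home (4 mm sideways, 3.4 degrees), the bolt is out to within 1.5 mm, the button is up to within 1.5 mm, and the bottles and tin stand within 30 mm of where they were (x of carrier in the frame of shaker between -0.0035 and 0.004 m and y of carrier in the frame of shaker between -0.004 and 0.004 m and z of carrier in the frame of shaker between 0.06 and 0.068 m and angle between the x axis of carrier and the x axis of shaker, either way round below 0.06 rad and value of joint each of catch, pulse below 0.0015 m and linear speed of carrier below 0.01 m/s and distance of each of reagent_clear, ferrule_tin, reagent_small from where it was at the start of the episode below 0.03 m and angle between each of reagent_clear, ferrule_tin, reagent_small's own z axis and vertical below 0.2 rad); the robot touches nothing.
It fails at once if The pulse button is pressed (more than 3 mm) while the carrier is not locked home (value of joint pulse above 0.003 m and not (x of carrier in the frame of shaker between -0.0035 and 0.004 m and y of carrier in the frame of shaker between -0.004 and 0.004 m and z of carrier in the frame of shaker between 0.06 and 0.068 m and angle between the x axis of carrier and the x axis of shaker, either way round below 0.06 rad and value of joint catch below 0.0015 m)).
It fails at once if A bottle or the tin is knocked over or pushed more than 30 mm (distance of any of reagent_clear, ferrule_tin, reagent_small from where it was at the start of the episode above 0.03 m or angle between any of reagent_clear, ferrule_tin, reagent_small's own z axis and vertical above 0.35 rad).
It also fails if it takes over 54 s, if anything falls off the work surface, if the arm or the gripper's body presses on something with over 40 N, if the wrist force passes 120 N, or if a joint passes its speed limit or range.

### The arm

A 6-joint arm with a two-finger parallel gripper is mounted at the origin on a cart in front of the work surface, level with it; the furniture and walls round the work are solid. World frame = base frame: x ahead of the robot, y to its left, z up, the work surface at z = 0. Lengths are in m, angles in rad, forces in N, time in s.
With the tool pointing down it reaches from about 0.35 to 0.775 m from the base axis. Payload 7.3 kg.
Tool frame: the origin (TCP) lies midway between the tips of the shut fingers; the grasp point (between the pads) lies 19 mm behind it (robot.grip_depth is the z of the grasp point in the tool frame, in m); z points along the fingers, y is the line along which they close (so a half turn about z gives the same grasp; the last joint's range is limited). The gripper opens to 92 mm and grips with 3 to 60 N. Pads are 19 mm wide; open, the fingers measure 130 mm over their backs; the gripper's body (75 mm by 190 mm) begins 47 mm behind the grasp point.
Start: joints at [-1.458, 0.342, 1.524, -0, 1.275, -0.146], TCP at [0.134, -0.508, 0.227] pointing down, gripper open.
Joint ranges: [-2.53, 2.53], [-0.77, 2.02], [0.04, 2.7], [-1, 4.14], [0.28, 2.66], [-3.11, 3.11]. Speed limits (rad/s): [2.57, 2.57, 3.14, 3.14, 3.14, 3.14].

### API

Orientations are given as [roll, pitch, yaw] about the fixed x, y, z axes, in that order (R = Rz(yaw) Ry(pitch) Rx(roll)).
In Python, from cell import robot, viewer gives the robot as it stands.
- The arm moves only by the tool step_arm, never from a script. Its argument "increments" is a list of rows, each an object with "delta_pos": the shift along the tool's x, y, z in cm, a list of three; "dr": the turn, a rotation vector about the tool's x, y, z in degrees, a list of three; "fingers": the closure, from -1 (fully open) to 1 (shut), so that 0 is half open. In form: [{"delta_pos": [tx, ty, tz], "dr": [wx, wy, wz], "fingers": fingers}, ...]. A call has exactly 5 rows; each row is the pose to reach, as a shift and turn from the pose commanded when the call began, along the tool's axes at that moment; what a row does not reach only later rows make up. A row lasts 1/8 s, in which the tool goes at most 62.5 mm and 10.7 degrees, less where a joint would pass 70% of its speed; a pose out of reach is approached as far as the arm can. A call with a gripper value outside its range is refused whole. The fingers move at their own pace and stop on an object; "newtons" is the grip in N (left out, the last holds). Time passes only in rows, so rows that repeat a pose let the fingers close, or fill a call up. It gives the time, the measured TCP pose, the force, the opening and the grip force at its end, in the units of the state.
- robot.observe(): the state, without advancing time (a new reading comes with each control period).
- viewer.read_camera(name): name is "scene" or "top" or "wrist"; returns the picture (400x640x3 uint8, red, green, blue); there is no depth.
- viewer.camera_params(name): a dict with "K" (3x3 intrinsics, pixels), "k1" (the pictures are not rectified: a ray, as slopes to the right and down, at radius r is drawn at 1 + k1 r^2 times it, then the intrinsics apply), "T" (4x4, takes a point from camera to world coordinates). Camera axes: x right, y down, z forward; pixel columns grow to the right and rows downward; lengths in m; the calibration is good to about 2 mm. A picture is of the moment at which its call begins: read the wrist's pose just before it. camera_params takes no time and is no camera call; for the wrist camera it gives the pose at the moment of the call.
- robot.hand_in(): hands the job in; it is judged then, once.
The state is a dict: "time": time; "qpos": joint angles; "qvel": joint speeds; "joint_efforts": joint torques, N m; "tool_pos": TCP position; "tool_rot": TCP orientation; "contact_force": force on the tool from outside, world axes, zero at the start; "torque": the same for the moment, N m; "opening": finger opening in m; "grip_force": force on a finger pad.
Only numpy, scipy, OpenCV 4.12 (cv2) and the standard library are available. Lean on these libraries where they do the work, as an engineer would, in place of code of your own. Each camera call takes 0.05 s, during which the arm holds its last target. There are 200 camera calls.

## Working session

There is one attempt and no reset: what is moved stays moved. The work goes in short steps, Python scripts to look and compute and a tool call to move; the robot and the scene stay as the last step left them, time stands still between calls to the robot, and variables do not carry over. Pictures are saved under pics/ and viewed, at most 13 in all, crops included, and the job is handed in when it is done.

Besides the shell and the picture viewer there is one more tool, called after "Call:" as name([rows], argument=value, ...), one row to a line, values as JSON. step_arm: Moves the arm, as the interface text tells. Its arguments: {"type":"object","properties":{"increments":{"type":"array"},"newtons":{"type":"number"}},"required":["increments"]}

```bash
mkdir -p pics
cat > h.py <<'E'
import numpy as np,cv2
from cell import robot,viewer
def snap(n,f=None):
    p=viewer.camera_params(n); im=viewer.read_camera(n)
    if f: cv2.imwrite('pics/'+f,im[:,:,::-1])
    return im,p
def ray(p,uv):
    K=np.array(p['K']);T=np.array(p['T'])
    d=np.array([(uv[0]-K[0,2])/K[0,0],(uv[1]-K[1,2])/K[1,1]]);s=d.copy()
    for _ in range(30): s=d/(1+p['k1']*(s@s))
    return T[:3,3],T[:3,:3]@np.array([s[0],s[1],1])
def onz(p,uv,z):
    o,d=ray(p,uv); return o+d*(z-o[2])/d[2]
def proj(p,X):
    K=np.array(p['K']);T=np.array(p['T'])
    c=T[:3,:3].T@(np.array(X)-T[:3,3]); s=c[:2]/c[2]; s=s*(1+p['k1']*(s@s))
    return np.array([K[0,0]*s[0]+K[0,2],K[1,1]*s[1]+K[1,2]])
E
python3 - <<'E'
from h import *
a,p=snap('top','t0.png');b,q=snap('scene','s0.png')
print(p['T'],q['T'],p['K'],p['k1']);print(robot.observe())
E
```

```text
[[ 1.54505741e-02 -9.73889002e-01  2.26498326e-01  2.68369465e-01]
 [-9.99879989e-01 -1.53060310e-02  2.39447490e-03 -5.74786377e-02]
 [ 1.13483763e-03 -2.26508139e-01 -9.74008611e-01  1.32160726e+00]
 [ 0.00000000e+00  0.00000000e+00  0.00000000e+00  1.00000000e+00]] [[-0.65676031 -0.34733632  0.66934548 -0.20658532]
 [-0.75371576  0.27403901 -0.59734009  0.59050014]
 [ 0.02405114 -0.8968055  -0.4417708   0.55978838]
 [ 0.          0.          0.          1.        ]] [[428.62059231   0.         319.60676504]
 [  0.         428.62059231 204.76744804]
 [  0.           0.           1.        ]] 0.020255005258779234
{'time': 0.1, 'qpos': array([-1.45797926e+00,  3.42642750e-01,  1.52491990e+00, -3.24690737e-05,
        1.27533128e+00, -1.45990757e-01]), 'qvel': array([ 0.00128299, -0.00195301, -0.00343236, -0.00173523,  0.00133415,
       -0.00339566]), 'joint_efforts': array([ 4.95161585e-04, -4.32006955e+01, -2.44694656e+01,  7.17657083e-02,
        5.25863981e-02, -4.43172053e-05]), 'tool_pos': array([ 0.13433991, -0.50716687,  0.22612033]), 'tool_rot': array([-3.14030070e+00, -1.58580625e-04,  2.58817192e-01]), 'contact_force': array([-0.02024902,  0.08459943,  0.9068702 ]), 'torque': array([-0.0366697 ,  0.0531703 , -0.01054515]), 'grip_force': 0.0, 'opening': 0.0914679153303688}
```

View pics/t0.png

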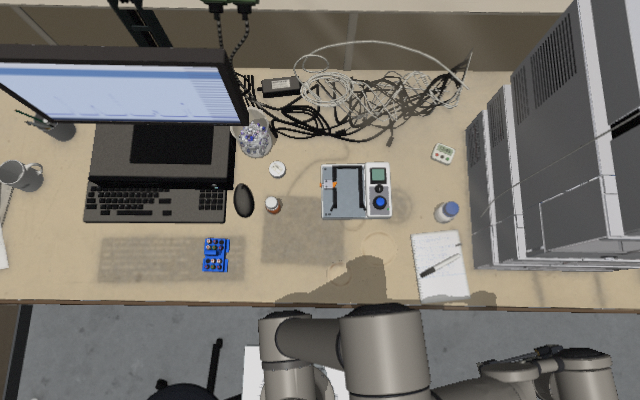

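View pics/s0.png

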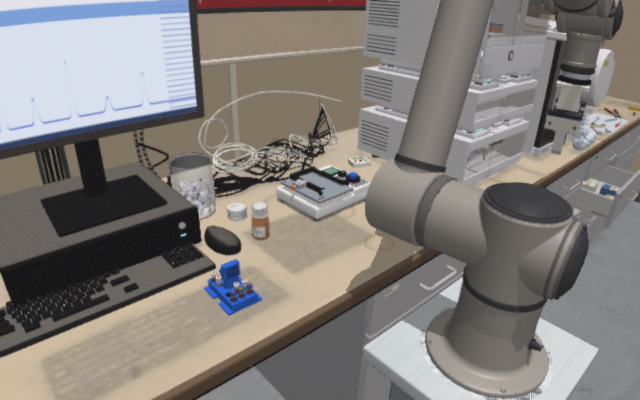

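The top view shows the carrier at about (215,254), the shaker at (355,190) with its button at (380,202), the amber bottle at (273,204), the tin at (277,169) and the clear bottle at (447,211). The scene view agrees. Next I measure from enlarged crops.

Run:
```python
from h import *
a=cv2.imread('pics/t0.png');p=viewer.camera_params('top')
hsv=cv2.cvtColor(a,cv2.COLOR_BGR2HSV)
m=cv2.inRange(hsv,(100,120,60),(125,255,255))
n,l,s,c=cv2.connectedComponentsWithStats(m)
for i in range(1,n):
    if s[i,4]>30: print(s[i],c[i])
for nm,uv,z in [('carrier',(215,254),.03),('btn',(380,202),.08),('amber',(272,203),.08),('tin',(277,169),.03),('clear',(449,208),.1)]: print(nm,onz(p,uv,z).round(3))
A=cv2.resize(a[225:285,190:245],None,fx=7,fy=7,interpolation=2)
B=cv2.resize(a[155:225,312:397],None,fx=6,fy=6,interpolation=2)
o=np.zeros((420,910,3),np.uint8);o[:420,:385]=A;o[:420,390:900]=B
cv2.imwrite('pics/c0.png',cv2.resize(o[:,:900],(800,373)))
```

```text
[376 197   9  10  73] [379.87671233 201.35616438]
[202 238  28  34 615] [216.05365854 255.05365854]
carrier [0.412 0.258 0.03 ]
btn [ 0.568 -0.234  0.08 ]
amber [0.56  0.087 0.08 ]
tin [0.682 0.082 0.03 ]
clear [ 0.549 -0.432  0.1  ]
```

View pics/c0.png

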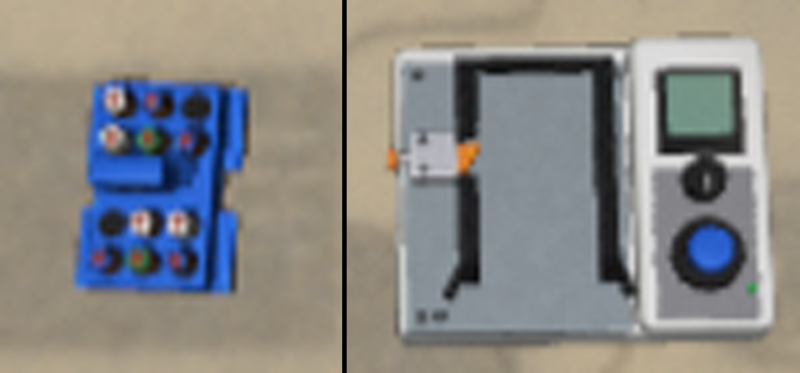

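The carrier is nearly square to the world axes, and the bolt is on the left of the channel. I'll swing over to the carrier at yaw 90°, passing ahead of the base.

Call:
step_arm([
  {"delta_pos":[4.7,-3.2,0],"dr":[0,0,-10],"fingers":-1},
  {"delta_pos":[9.4,-6.4,0],"dr":[0,0,-20],"fingers":-1},
  {"delta_pos":[14.1,-9.6,0],"dr":[0,0,-30],"fingers":-1},
  {"delta_pos":[18.8,-12.8,0],"dr":[0,0,-40],"fingers":-1},
  {"delta_pos":[23.5,-16,0],"dr":[0,0,-50],"fingers":-1},
])

```text
time: 0.72
tool_pos: [0.3214, -0.2911, 0.2266]
tool_rot: [-3.142, -0.0, 1.137]
contact_force: [0.3, -0.2, 0.3]
opening: 0.0919
grip_force: 0.0
```

Call:
step_arm([
  {"delta_pos":[5.6,0.7,0],"dr":[0,0,-5],"fingers":-1},
  {"delta_pos":[11.2,1.4,0],"dr":[0,0,-10],"fingers":-1},
  {"delta_pos":[16.8,2,0],"dr":[0,0,-15],"fingers":-1},
  {"delta_pos":[22.4,2.7,0],"dr":[0,0,-20],"fingers":-1},
  {"delta_pos":[28,3.4,0],"dr":[0,0,-25],"fingers":-1},
])

```text
time: 1.35
tool_pos: [0.4711, -0.052, 0.2266]
tool_rot: [-3.141, 0.0, 1.571]
contact_force: [0.5, -1.1, 0.3]
opening: 0.0915
grip_force: 0.0
```

Run:
```python
from h import *
s=robot.observe();print(s['tool_pos'],s['tool_rot'])
a,p=snap('wrist','w0.png');print(np.array(p['T']).round(3))
for X in [(.412,.258,.03),(.62,-.14,.064),(.55,-.14,.064)]: print(proj(p,X))
```

```text
[ 0.47109746 -0.05199929  0.22656375] [-3.14141423e+00  1.85215902e-04  1.57077119e+00]
[[ 1.     0.001 -0.001  0.469]
 [ 0.001 -0.951 -0.31   0.032]
 [-0.001  0.31  -0.951  0.385]
 [ 0.     0.     0.     1.   ]]
[ 254.30409843 -152.00418645]
[444.87162977 252.20864419]
[385.22921573 252.49303855]
```

View pics/w0.png

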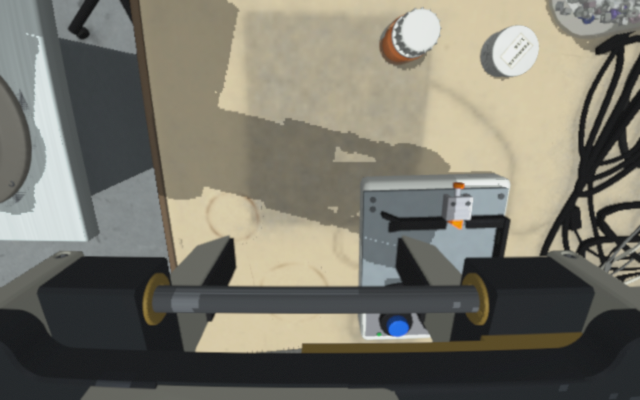

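The wrist camera sits 84 mm to the tool's left. It shows the shaker's left wall with the bolt at (457,222), the button at (397,326), the amber bottle at (412,38) and the tin at (510,52). I'll move to just short of the carrier and look.

Call:
step_arm([
  {"delta_pos":[5,-1.2,0],"dr":[0,0,0],"fingers":-1},
  {"delta_pos":[10,-2.4,0],"dr":[0,0,0],"fingers":-1},
  {"delta_pos":[15,-3.6,0],"dr":[0,0,0],"fingers":-1},
  {"delta_pos":[20,-4.8,0],"dr":[0,0,0],"fingers":-1},
  {"delta_pos":[24,-6,0],"dr":[0,0,0],"fingers":-1},
])

```text
time: 2.02
tool_pos: [0.4103, 0.1881, 0.2265]
tool_rot: [-3.141, 0.0, 1.569]
contact_force: [0.5, -0.1, -0.7]
opening: 0.0917
grip_force: 0.0
```

Run:
```python
from h import *
s=robot.observe();print(s['tool_pos'],s['tool_rot'])
a,p=snap('wrist','w1.png')
np.save('w1T.npy',p['T'])
m=cv2.inRange(cv2.cvtColor(a,cv2.COLOR_RGB2HSV),(100,120,40),(128,255,255))
n,l,st,c=cv2.connectedComponentsWithStats(m)
for i in range(1,n):
    if st[i,4]>200: print(st[i],c[i])
```

```text
[0.4103463  0.1880751  0.22647356] [-3.14114694e+00  1.00365262e-04  1.56850524e+00]
[ 273   73   90   67 4276] [316.8606174  105.75327409]
```

View pics/w1.png

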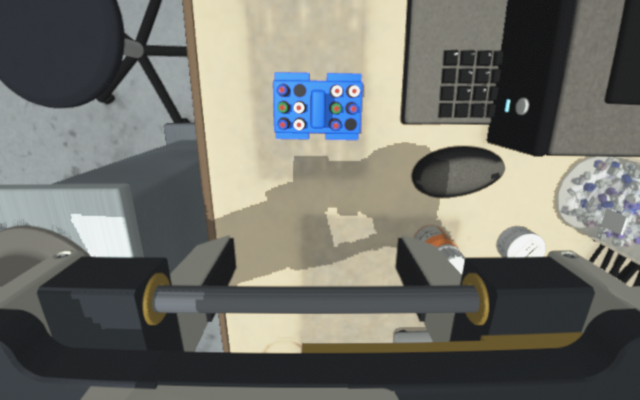

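The carrier fills columns 273–363 and rows 73–140, with its grip bar upright at about (318,110). I'll fit its outline now.

Run:
```python
from h import *
a=cv2.imread('pics/w1.png');p=viewer.camera_params('wrist');p['T']=np.load('w1T.npy')
m=cv2.inRange(cv2.cvtColor(a,cv2.COLOR_BGR2HSV),(100,120,40),(128,255,255))
c=max(cv2.findContours(m,0,1)[0],key=cv2.contourArea)[:,0]
W=np.array([onz(p,q,.006)[:2] for q in c])
print(cv2.minAreaRect((W*1000).astype(np.float32)))
# edges
for nm,sel,ax in [('top',(c[:,1]<82),1),('bot',(c[:,1]>132),1),('left',(c[:,0]<280),0),('right',(c[:,0]>356),0)]:
    q=W[sel]; 
    q=q[np.abs(q[:,ax]-np.median(q[:,ax]))<.003]
    k=np.polyfit(q[:,1-ax],q[:,ax],1); print(nm,np.median(q,0).round(4),q.mean(0).round(4),np.degrees(np.arctan(k[0])).round(2),len(q))
# grip top: bright blue strip
g=a[85:135,300:336]; 
print(onz(p,(318,92),.078).round(4),onz(p,(318,130),.078).round(4))
big=cv2.resize(a[65:150,265:370],None,fx=6,fy=6,interpolation=2);cv2.imwrite('pics/c1.png',big)
```

```text
((410.57421875, 260.4695739746094), (75.23920440673828, 103.2343978881836), 89.13175964355469)
top [0.3999 0.2977] [0.41   0.2972] -0.71 78
bot [0.4211 0.2238] [0.4103 0.2237] -0.75 71
left [0.3597 0.2619] [0.3599 0.2616] 1.17 66
right [0.4614 0.2612] [0.461  0.2609] 0.56 65
[0.4109 0.2761 0.078 ] [0.4109 0.2407 0.078 ]
```

View pics/c1.png

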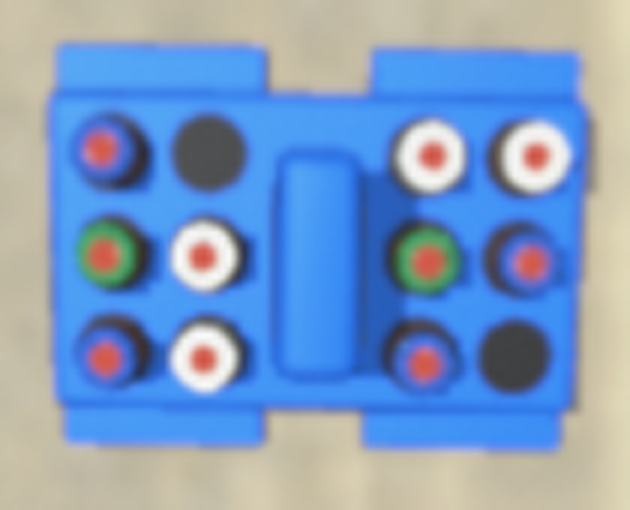

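The carrier's middle is at (0.4105, 0.2605) with yaw about −0.9°. I'll move above it and then down.

Call:
step_arm([
  {"delta_pos":[3.6,0,0],"dr":[0,0,0.7],"fingers":-1},
  {"delta_pos":[7.2,0,1],"dr":[0,0,0.7],"fingers":-1},
  {"delta_pos":[7.2,0,5.5],"dr":[0,0,0.7],"fingers":-1},
  {"delta_pos":[7.2,0,10],"dr":[0,0,0.7],"fingers":-1},
  {"delta_pos":[7.2,0,14],"dr":[0,0,0.7],"fingers":-1},
])

```text
time: 2.7
tool_pos: [0.411, 0.2581, 0.085]
tool_rot: [-3.141, 0.001, 1.556]
contact_force: [1.0, -0.1, 0.3]
opening: 0.0916
grip_force: 0.0
```

Call:
step_arm([
  {"delta_pos":[0,0,1.8],"dr":[0,0,0],"fingers":-1},
  {"delta_pos":[0,0,3.5],"dr":[0,0,0],"fingers":-1},
  {"delta_pos":[0,0,3.5],"dr":[0,0,0],"fingers":0.2},
  {"delta_pos":[0,0,3.5],"dr":[0,0,0],"fingers":0.6},
  {"delta_pos":[0,0,3.5],"dr":[0,0,0],"fingers":0.8},
], newtons=30)

```text
time: 3.32
tool_pos: [0.4119, 0.2586, 0.0525]
tool_rot: [3.14, -0.001, 1.556]
contact_force: [0.6, -0.4, -0.1]
opening: 0.0666
grip_force: 0.0
```

Call:
step_arm([
  {"delta_pos":[0,0,0],"dr":[0,0,0],"fingers":1},
  {"delta_pos":[0,0,0],"dr":[0,0,0],"fingers":1},
  {"delta_pos":[0,0,0],"dr":[0,0,0],"fingers":1},
  {"delta_pos":[0,0,0],"dr":[0,0,0],"fingers":1},
  {"delta_pos":[0,0,0],"dr":[0,0,0],"fingers":1},
], newtons=30)

```text
time: 3.95
tool_pos: [0.4114, 0.2584, 0.0516]
tool_rot: [-3.142, 0.0, 1.556]
contact_force: [0.6, -0.7, -0.4]
opening: 0.016
grip_force: 0.0
```

Call:
step_arm([
  {"delta_pos":[0,0,0],"dr":[0,0,0],"fingers":1},
  {"delta_pos":[0,0,0],"dr":[0,0,0],"fingers":1},
  {"delta_pos":[0,0,-1],"dr":[0,0,0],"fingers":1},
  {"delta_pos":[0,0,-4],"dr":[0,0,0],"fingers":1},
  {"delta_pos":[0,0,-8],"dr":[0,0,0],"fingers":1},
], newtons=40)

```text
time: 4.58
tool_pos: [0.4103, 0.258, 0.1321]
tool_rot: [-3.139, 0.001, 1.556]
contact_force: [0.8, 0.3, -2.7]
opening: 0.0136
grip_force: 40.0
```

Run:
```python
from h import *
s=robot.observe();print(s['tool_pos'],s['opening'],s['grip_force'],s['contact_force'])
a,p=snap('top','t1.png')
h=cv2.cvtColor(a,cv2.COLOR_RGB2HSV)
def cen(m):
    n,l,st,c=cv2.connectedComponentsWithStats(m); return [(c[i].round(1),st[i,4]) for i in range(1,n) if st[i,4]>8]
print('orange',cen(cv2.inRange(h[150:225,310:400],(8,150,120),(20,255,255))))
w=cv2.imread('pics/w0.png')
q=viewer.camera_params('wrist');
# w0 pose: rebuild from the relative camera mount
from scipy.spatial.transform import Rotation as R
def TT(pos,rot):
    T=np.eye(4);T[:3,:3]=R.from_euler('xyz',rot).as_matrix();T[:3,3]=pos;return T
s=robot.observe();M=np.linalg.inv(TT(s['tool_pos'],s['tool_rot']))@np.array(q['T']);np.save('M.npy',M)
q['T']=TT([0.47109746,-0.05199929,0.22656375],[-3.14141423,1.85e-4,1.57077119])@M
print(q['T'].round(3))
hw=cv2.cvtColor(w,cv2.COLOR_BGR2HSV)
b=cv2.inRange(hw[300:345,360:440],(100,150,80),(128,255,255));print('btn',[(onz(q,c+[360,300],.08).round(4),n) for c,n in cen(b)])
o=cv2.inRange(hw[170:240,430:490],(5,150,120),(20,255,255));print('orange',[(c+[430,170],onz(q,c+[430,170],.069).round(4),n) for c,n in cen(o)])
cv2.imwrite('pics/c2.png',cv2.resize(w[165:345,345:525],None,fx=3.3,fy=3.3,interpolation=2))
```

```text
[0.41034725 0.25798916 0.13207063] 0.013618714073654588 39.99918580055237 [ 0.76895565  0.29138182 -2.71585572]
orange [(array([24.2, 33.7]), np.int32(16))]
[[ 1.     0.001 -0.001  0.469]
 [ 0.001 -0.951 -0.31   0.032]
 [-0.001  0.31  -0.951  0.386]
 [ 0.     0.     0.     1.   ]]
btn [(array([ 0.5682, -0.2308,  0.08  ]), np.int32(362))]
orange [(array([458.4, 185.2]), array([ 0.6217, -0.0575,  0.069 ]), np.int32(49)), (array([456.6, 223.5]), array([ 0.6261, -0.1017,  0.069 ]), np.int32(66))]
```

View pics/c2.png

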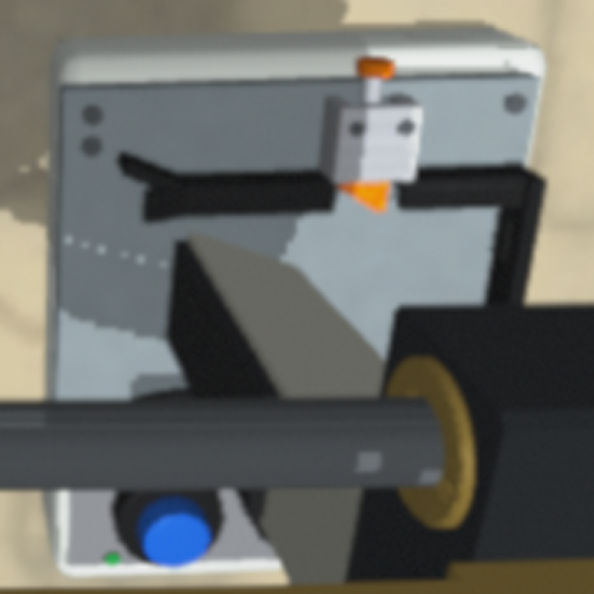

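The button is at about (0.568, −0.231), so the shaker's origin is near (0.622, −0.134) with yaw around +1.5°. The crop shows the left wall with the bolt tip at (370,205). The carrier is gripped, so I'll carry it to just before the mouth.

Call:
step_arm([
  {"delta_pos":[-2,0,-3],"dr":[0,0,0],"fingers":1},
  {"delta_pos":[-7,1,-4],"dr":[0,0,0],"fingers":1},
  {"delta_pos":[-12.5,2,-4],"dr":[0,0,-1],"fingers":1},
  {"delta_pos":[-18,3,-4],"dr":[0,0,-1.7],"fingers":1},
  {"delta_pos":[-23.5,4,-4],"dr":[0,0,-2.4],"fingers":1},
])

```text
time: 5.25
tool_pos: [0.4476, 0.0212, 0.1721]
tool_rot: [3.141, -0.0, 1.598]
contact_force: [1.3, -0.0, -2.8]
opening: 0.0138
grip_force: 40.0
```

Call:
step_arm([
  {"delta_pos":[-5,1,0],"dr":[0,0,0],"fingers":1},
  {"delta_pos":[-10,2,0],"dr":[0,0,0],"fingers":1},
  {"delta_pos":[-14,2.5,0],"dr":[0,0,0],"fingers":1},
  {"delta_pos":[-16,2.5,0],"dr":[0,0,0],"fingers":1},
  {"delta_pos":[-16,2.5,0],"dr":[0,0,0],"fingers":1},
])

```text
time: 5.88
tool_pos: [0.4766, -0.1369, 0.1716]
tool_rot: [-3.141, -0.001, 1.596]
contact_force: [0.2, 0.6, -2.3]
opening: 0.0135
grip_force: 40.0
```

Run:
```python
from h import *
s=robot.observe();print(s['tool_pos'],s['tool_rot'],s['opening'],s['contact_force'])
a,p=snap('wrist','w2.png');np.save('w2T.npy',p['T'])
```

```text
[ 0.47662787 -0.13694672  0.1715766 ] [-3.14088723e+00 -5.17992914e-04  1.59556501e+00] 0.013501009266686955 [ 0.17802664  0.59243632 -2.28615882]
```

View pics/w2.png

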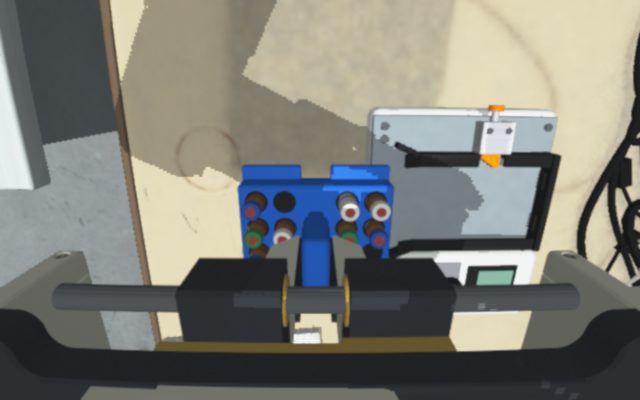

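The wrist view shows the carrier in hand (columns 240–392, flange edge at row 166), with the channel ahead of it. The left lip's inner edge is at about row 165, the right lip's at about row 241 and the bolt tip at (490,160). I'll fit these edges.

Run:
```python
from h import *
a=cv2.imread('pics/w2.png');p=viewer.camera_params('wrist');p['T']=np.load('w2T.npy')
g=cv2.cvtColor(a,cv2.COLOR_BGR2GRAY).astype(float);h=cv2.cvtColor(a,cv2.COLOR_BGR2HSV)
def edge(cols,r0,r1,sgn,z,im=g):
    P=[]
    for c in cols:
        d=sgn*np.diff(im[r0:r1,c]);i=int(d.argmax())
        if 0<i<len(d)-1:
            den=d[i-1]-2*d[i]+d[i+1]; i=i+(.5*(d[i-1]-d[i+1])/den if den else 0)
        P.append(onz(p,(c,r0+i+.5),z))
    P=np.array(P);k=np.polyfit(P[:,0],P[:,1],1);r=P[:,1]-np.polyval(k,P[:,0]);P=P[abs(r)<.0015];k=np.polyfit(P[:,0],P[:,1],1)
    return np.degrees(np.arctan(k[0])).round(2),np.polyval(k,.62).round(4),np.polyval(k,.477).round(4),len(P)
print('L inner',edge(list(range(425,470))+list(range(505,535)),158,172,1,.077))
print('L outer',edge(list(range(425,470))+list(range(520,550)),146,158,-1,.077))
print('R inner z73',edge(range(430,520),230,248,-1,.073))
print('R inner z77',edge(range(430,520),230,248,-1,.077))
print('platform L',edge(range(390,470),105,125,-1,.064))
zf=.1716-.0516+.006
b=-(a[:,:,2].astype(float))
print('carrier flange',edge(list(range(248,298))+list(range(336,384)),158,175,1,zf,b))
o=cv2.inRange(h[140:180,470:510],(5,150,120),(20,255,255));print(cv2.connectedComponentsWithStats(o)[2:])
ys,xs=np.nonzero(o);j=ys.argmax();print('bolt tip',onz(p,(xs[j]+470,ys[j]+140.5),.069))
# end stop / frame far wall inner edge & far platform edges
for r in (185,200,220): 
    print(r,g[r,380:400].astype(int), g[r,530:560].astype(int))
```

```text
L inner (np.float64(1.78), np.float64(-0.1044), np.float64(-0.1088), 75)
L outer (np.float64(1.69), np.float64(-0.0917), np.float64(-0.0959), 75)
R inner z73 (np.float64(1.86), np.float64(-0.1727), np.float64(-0.1773), 90)
R inner z77 (np.float64(1.86), np.float64(-0.1708), np.float64(-0.1754), 90)
platform L (np.float64(1.8), np.float64(-0.0628), np.float64(-0.0673), 80)
carrier flange (np.float64(1.49), np.float64(-0.0926), np.float64(-0.0963), 98)
(array([[   0,    0,   40,   40, 1470],
       [  10,   15,   21,   13,  130]], dtype=int32), array([[19.37755102, 19.52312925],
       [20.88461538, 19.23846154]]))
bolt tip [ 0.63037305 -0.10676476  0.069     ]
185 [ 85  84  84  83  78  78  73  68  66  65  65  70  84 104 120 123 123 123
 123 124] [181 182 182 182 174 148 112  64  31  27  28  31  37  37  30  26  24  26
  31  36  41  43  43  49 104 176 205 210 210 209]
200 [ 94  93  85  75  69  58  61  74  81  82  80  79  88 108 123 127 126 126
 126 126] [184 184 172 125  67  30  24  23  24  24  25  24  25  24  27  34  39  43
  44  46  81 147 196 212 213 213 213 213 212 212]
220 [159 158 155 145 127 112  96  86  82  79  84 103 119 124 125 124 124 125
 126 126] [ 42  27  29  30  38  39  31  26  23  25  32  36  41  42  43  59 127 202
 217 217 216 216 216 215 215 215 215 215 216 216]
```

Shaker yaw is about 1.8°. At this x the centre line is at y ≈ −0.142 and the carrier is at −0.134, so I'll shift 8 mm right, turn 0.3° and lower to just above the platform, then check again.

Call:
step_arm([
  {"delta_pos":[-0.4,0,1],"dr":[0,0,-0.3],"fingers":1},
  {"delta_pos":[-0.8,0,3],"dr":[0,0,-0.3],"fingers":1},
  {"delta_pos":[-0.8,0,4.5],"dr":[0,0,-0.3],"fingers":1},
  {"delta_pos":[-0.8,0,5.3],"dr":[0,0,-0.3],"fingers":1},
  {"delta_pos":[-0.8,0,5.3],"dr":[0,0,-0.3],"fingers":1},
])

```text
time: 6.55
tool_pos: [0.477, -0.1437, 0.1182]
tool_rot: [-3.14, -0.001, 1.604]
contact_force: [-0.9, 0.4, -2.5]
opening: 0.0139
grip_force: 40.0
```

Run:
```python
from h import *
s=robot.observe();print(s['tool_pos'],s['tool_rot'],s['opening'],s['contact_force'])
a,p=snap('wrist','w3.png');np.save('w3T.npy',p['T'])
for X in [(.62,-.1044,.077),(.62,-.172,.073),(.477,-.104,.072),(.43,-.104,.072),(.53,-.104,.072),(.57,-.104,.077)]: print(X,proj(p,X).round(0))
```

```text
[ 0.47698738 -0.14372455  0.11816867] [-3.14037566e+00 -5.90284118e-04  1.60374402e+00] 0.013934471765241188 [-0.93329607  0.39953887 -2.53776968]
(0.62, -0.1044, 0.077) [531. 176.]
(0.62, -0.172, 0.073) [506. 261.]
(0.477, -0.104, 0.072) [320. 166.]
(0.43, -0.104, 0.072) [250. 163.]
(0.53, -0.104, 0.072) [399. 168.]
(0.57, -0.104, 0.077) [460. 172.]
```

View pics/w3.png

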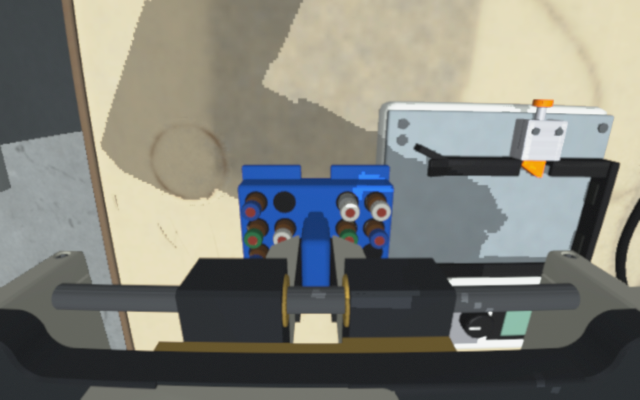

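The carrier is now down in front of the channel. The left lip spans about (430–610, 175), the right lip about (400–580, 265), and the carrier's flange edge is at row 166. I'll remeasure the offset at this level.

Run:
```python
from h import *
a=cv2.imread('pics/w3.png');p=viewer.camera_params('wrist');p['T']=np.load('w3T.npy')
g=cv2.cvtColor(a,cv2.COLOR_BGR2GRAY).astype(float)
def edge(cols,r0,r1,sgn,z,im=g):
    P=[]
    for c in cols:
        d=sgn*np.diff(im[r0:r1,c]);i=int(d.argmax())
        if 0<i<len(d)-1:
            den=d[i-1]-2*d[i]+d[i+1]; i=i+(.5*(d[i-1]-d[i+1])/den if den else 0)
        P.append(onz(p,(c,r0+i+.5),z))
    P=np.array(P);k=np.polyfit(P[:,0],P[:,1],1)
    r=P[:,1]-np.polyval(k,P[:,0]);P=P[abs(r)<.0015];k=np.polyfit(P[:,0],P[:,1],1)
    return np.degrees(np.arctan(k[0])).round(2),np.polyval(k,.62).round(4),np.polyval(k,.477).round(4),len(P)
print('L inner',edge(list(range(440,515))+list(range(560,585)),168,184,1,.077))
print('R inner z73',edge(range(440,550),252,275,-1,.073))
print('R inner z77',edge(range(440,550),252,275,-1,.077))
print('platform L',edge(range(400,510),100,118,-1,.064))
b=-(a[:,:,2].astype(float))
print('flange',edge(list(range(248,298))+list(range(336,384)),158,175,1,.1182-.0516+.006,b))
x=np.array([onz(p,(c,172),.0726)[0] for c in (242,390)]);print('carrier ends approx',x)
h=cv2.cvtColor(a,cv2.COLOR_BGR2HSV);o=cv2.inRange(h[155:185,515:555],(5,150,120),(20,255,255));ys,xs=np.nonzero(o);j=ys.argmax();print('bolt tip',onz(p,(xs[j]+515,ys[j]+155.5),.069))
```

```text
L inner (np.float64(1.72), np.float64(-0.1046), np.float64(-0.1089), 100)
R inner z73 (np.float64(1.82), np.float64(-0.1729), np.float64(-0.1774), 104)
R inner z77 (np.float64(1.82), np.float64(-0.1706), np.float64(-0.1751), 104)
platform L (np.float64(1.59), np.float64(-0.0632), np.float64(-0.0672), 110)
flange (np.float64(1.95), np.float64(-0.0982), np.float64(-0.1031), 98)
carrier ends approx [0.42426989 0.52418604]
bolt tip [ 0.63028926 -0.10670283  0.069     ]
```

The carrier is 1.2 mm too far left and well aligned in yaw. I'll correct that, lower 1.5 mm and start sliding in.

Call:
step_arm([
  {"delta_pos":[-0.12,0,0.15],"dr":[0,0,0.1],"fingers":1},
  {"delta_pos":[-0.12,1,0.15],"dr":[0,0,0.1],"fingers":1},
  {"delta_pos":[-0.12,2.2,0.15],"dr":[0,0,0.1],"fingers":1},
  {"delta_pos":[-0.12,3.4,0.15],"dr":[0,0,0.1],"fingers":1},
  {"delta_pos":[-0.12,4.5,0.15],"dr":[0,0,0.1],"fingers":1},
])

```text
time: 7.22
tool_pos: [0.5234, -0.1442, 0.1171]
tool_rot: [3.141, 0.0, 1.601]
contact_force: [0.4, 0.0, -2.5]
opening: 0.0139
grip_force: 40.0
```

Call:
step_arm([
  {"delta_pos":[0.05,1,0],"dr":[0,0,0],"fingers":1},
  {"delta_pos":[0.05,2,0],"dr":[0,0,0],"fingers":1},
  {"delta_pos":[0.05,3,0],"dr":[0,0,0],"fingers":1},
  {"delta_pos":[0.05,3.7,0],"dr":[0,0,0],"fingers":1},
  {"delta_pos":[0.05,4,0],"dr":[0,0,0],"fingers":1},
])

```text
time: 7.85
tool_pos: [0.5626, -0.1425, 0.1171]
tool_rot: [-3.141, 0.0, 1.601]
contact_force: [0.1, -0.3, -3.8]
opening: 0.0137
grip_force: 40.0
```

Call:
step_arm([
  {"delta_pos":[0,0.7,0.05],"dr":[0,0,0],"fingers":1},
  {"delta_pos":[0,1.4,0.05],"dr":[0,0,0],"fingers":1},
  {"delta_pos":[0,2.1,0.05],"dr":[0,0,0],"fingers":1},
  {"delta_pos":[0,2.8,0.05],"dr":[0,0,0],"fingers":1},
  {"delta_pos":[0,3.4,0.05],"dr":[0,0,0],"fingers":1},
])

```text
time: 8.48
tool_pos: [0.597, -0.1419, 0.1168]
tool_rot: [3.141, 0.001, 1.601]
contact_force: [-1.5, -2.8, -2.5]
opening: 0.0138
grip_force: 40.0
```

Call:
step_arm([
  {"delta_pos":[0,0.6,0],"dr":[0,0,0],"fingers":1},
  {"delta_pos":[0,1.2,0],"dr":[0,0,0],"fingers":1},
  {"delta_pos":[0,1.8,0],"dr":[0,0,0],"fingers":1},
  {"delta_pos":[0,2.3,0],"dr":[0,0,0],"fingers":1},
  {"delta_pos":[0,2.5,0],"dr":[0,0,0],"fingers":1},
])

```text
time: 9.1
tool_pos: [0.6215, -0.1407, 0.1166]
tool_rot: [3.142, 0.0, 1.601]
contact_force: [-2.1, -3.6, -2.4]
opening: 0.0139
grip_force: 40.0
```

Run:
```python
from h import *
a,p=snap('wrist','w4.png');np.save('w4T.npy',p['T'])
h=cv2.cvtColor(a,cv2.COLOR_RGB2HSV);m=cv2.inRange(h,(5,150,120),(20,255,255))
n,l,st,c=cv2.connectedComponentsWithStats(m)
for i in range(1,n):
    if st[i,4]>8: print(st[i],c[i])
print(proj(p,(.622,-.138,.07)))
cv2.imwrite('pics/w4c.png',cv2.resize(a[90:230,200:440,::-1],None,fx=3,fy=3,interpolation=2))
```

```text
[313  85  18   7 121] [321.29752066  88.00826446]
[316 158  17   9  96] [326.21875 160.9375 ]
[318.84260896 216.64446861]
```

View pics/w4c.png

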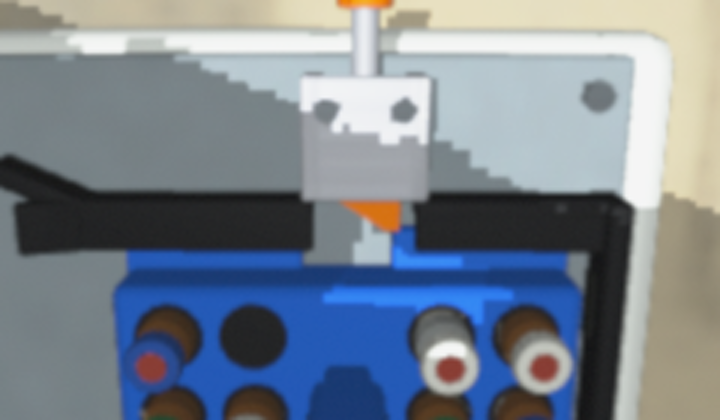

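The flange's rear edge (crop x≈392) is still just short of the bolt's flat face (x≈400), so the bolt is still pushed back. I'll push 4 mm further.

Call:
step_arm([
  {"delta_pos":[0,0.1,0],"dr":[0,0,0],"fingers":1},
  {"delta_pos":[0,0.2,0],"dr":[0,0,0],"fingers":1},
  {"delta_pos":[0,0.3,0],"dr":[0,0,0],"fingers":1},
  {"delta_pos":[0,0.4,0],"dr":[0,0,0],"fingers":1},
  {"delta_pos":[0,0.4,0],"dr":[0,0,0],"fingers":1},
])

```text
time: 9.78
tool_pos: [0.6254, -0.1403, 0.1167]
tool_rot: [3.141, -0.0, 1.601]
contact_force: [-0.1, -0.1, -3.0]
opening: 0.0139
grip_force: 40.0
```

Run:
```python
from h import *
a,p=snap('wrist','w5.png')
h=cv2.cvtColor(a,cv2.COLOR_RGB2HSV);m=cv2.inRange(h,(5,150,120),(20,255,255))
n,l,st,c=cv2.connectedComponentsWithStats(m)
for i in range(1,n):
    if st[i,4]>8: print(st[i],c[i])
cv2.imwrite('pics/w5c.png',cv2.resize(a[90:230,200:440,::-1],None,fx=3,fy=3,interpolation=2))
```

```text
[307  94  17   8 119] [315.15966387  97.20168067]
[303 158  24  17 254] [316.61023622 163.68110236]
```

The bolt has sprung out: its knob moved in from row 88 to 97, the tip's visible area grew from 96 to 254 px, and the sideways force is gone. Letting go and lifting.

Call:
step_arm([
  {"delta_pos":[0,0,0.05],"dr":[0,0,0],"fingers":0.6},
  {"delta_pos":[0,0,0.05],"dr":[0,0,0],"fingers":0.2},
  {"delta_pos":[0,0,0.05],"dr":[0,0,0],"fingers":-0.2},
  {"delta_pos":[0,0,0.05],"dr":[0,0,0],"fingers":-0.3},
  {"delta_pos":[0,0,0.05],"dr":[0,0,0],"fingers":-0.3},
])

```text
time: 10.45
tool_pos: [0.6253, -0.1406, 0.1163]
tool_rot: [3.141, 0.0, 1.601]
contact_force: [-0.7, -0.1, -1.0]
opening: 0.0536
grip_force: 0.0
```

Call:
step_arm([
  {"delta_pos":[0,0,-2],"dr":[0,0,0],"fingers":-0.3},
  {"delta_pos":[0,0,-5],"dr":[0,0,0],"fingers":-0.3},
  {"delta_pos":[0,0,-8],"dr":[0,0,0],"fingers":-0.3},
  {"delta_pos":[0,0,-10],"dr":[0,0,0],"fingers":0.5},
  {"delta_pos":[0,0,-10],"dr":[0,0,0],"fingers":1},
])

```text
time: 11.08
tool_pos: [0.626, -0.1409, 0.218]
tool_rot: [3.138, 0.001, 1.601]
contact_force: [1.0, 0.5, -0.1]
opening: 0.044
grip_force: 0.0
```

Run:
```python
from h import *
s=robot.observe();print(s['tool_pos'],s['tool_rot'])
a,p=snap('wrist','w6.png');b,q=snap('top','t6.png')
cv2.imwrite('pics/w6c.png',cv2.resize(a[90:390,200:440,::-1],None,fx=2,fy=2,interpolation=2))
for im,pp,z in ((a,p,.08),(b,q,.08)):
    h=cv2.cvtColor(im,cv2.COLOR_RGB2HSV);m=cv2.inRange(h,(100,120,60),(128,255,255))
    n,l,st,c=cv2.connectedComponentsWithStats(m)
    for i in range(1,n):
        if st[i,4]>30: print(st[i],c[i],onz(pp,c[i],z).round(4))
print(proj(p,(.567,-.235,.08)))
```

```text
[ 0.626031   -0.14086067  0.21796833] [3.13805382e+00 1.44836129e-03 1.60096113e+00]
[ 262  143  106   80 4891] [314.75812717 179.97158045] [ 0.6238 -0.1358  0.08  ]
[376 197   9  10  72] [379.86111111 201.29166667] [ 0.5705 -0.2337  0.08  ]
[259.82300325 266.74410898]
```

View pics/w6c.png

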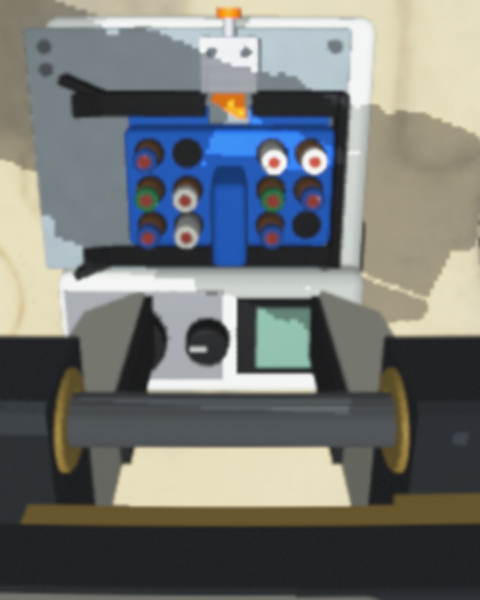

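The carrier is home, with the bolt tip in its notch at crop (232,105). The button is at about (0.571, −0.2345). I'll hover over it with the fingers shut.

Call:
step_arm([
  {"delta_pos":[-3,-2,0],"dr":[0,0,0],"fingers":1},
  {"delta_pos":[-6,-4,0],"dr":[0,0,0],"fingers":1},
  {"delta_pos":[-9.2,-5.8,2],"dr":[0,0,0],"fingers":1},
  {"delta_pos":[-9.2,-5.8,7],"dr":[0,0,0],"fingers":1},
  {"delta_pos":[-9.2,-5.8,11],"dr":[0,0,0],"fingers":1},
])

```text
time: 11.8
tool_pos: [0.5685, -0.2343, 0.1031]
tool_rot: [-3.139, -0.002, 1.6]
contact_force: [1.0, -0.8, -0.1]
opening: 0.0001
grip_force: 0.0
```

Run:
```python
from h import *
s=robot.observe();print(s['tool_pos'],s['tool_rot'],s['opening'])
a,p=snap('scene')
print(proj(p,s['tool_pos']),proj(p,(.571,-.2345,.08)))
u=proj(p,(.571,-.2345,.09)).astype(int)
cv2.imwrite('pics/s2.png',cv2.resize(a[u[1]-45:u[1]+45,u[0]-60:u[0]+60,::-1],None,fx=6,fy=6,interpolation=2));print(u)
```

```text
[ 0.56852285 -0.2343301   0.1030873 ] [-3.13885309e+00 -1.62674890e-03  1.59965712e+00] 0.00011096042376627013
[353.67820561 165.65128897] [352.61228578 172.91165666]
[352 169]
```

View pics/s2.png

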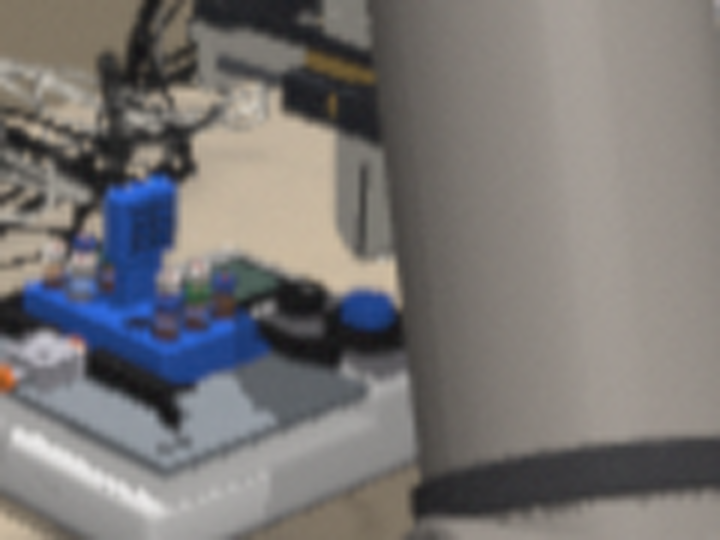

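The button stands proud of its collar, and the shut fingers are right above it. Pressing gently now.

Call:
step_arm([
  {"delta_pos":[0,0.2,1.2],"dr":[0,0,0],"fingers":1},
  {"delta_pos":[0,0.2,2.0],"dr":[0,0,0],"fingers":1},
  {"delta_pos":[0,0.2,2.4],"dr":[0,0,0],"fingers":1},
  {"delta_pos":[0,0.2,2.7],"dr":[0,0,0],"fingers":1},
  {"delta_pos":[0,0.2,2.8],"dr":[0,0,0],"fingers":1},
])

```text
time: 12.48
tool_pos: [0.5725, -0.2344, 0.0789]
tool_rot: [3.14, 0.001, 1.601]
contact_force: [0.3, -0.1, 2.5]
opening: 0.0001
grip_force: 1.1
```

Call:
step_arm([
  {"delta_pos":[0,0,0.2],"dr":[0,0,0],"fingers":1},
  {"delta_pos":[0,0,0.4],"dr":[0,0,0],"fingers":1},
  {"delta_pos":[0,0,0.6],"dr":[0,0,0],"fingers":1},
  {"delta_pos":[0,0,0.6],"dr":[0,0,0],"fingers":1},
  {"delta_pos":[0,0,0.6],"dr":[0,0,0],"fingers":1},
])

```text
time: 13.1
tool_pos: [0.5726, -0.2344, 0.0741]
tool_rot: [3.14, 0.001, 1.601]
contact_force: [-2.7, 2.4, 14.0]
opening: 0.0001
grip_force: 6.8
```

It is bottomed at 14 N, so I hold it there for 3.75 s.

Call:
step_arm([
  {"delta_pos":[0,0,0],"dr":[0,0,0],"fingers":1},
  {"delta_pos":[0,0,0],"dr":[0,0,0],"fingers":1},
  {"delta_pos":[0,0,0],"dr":[0,0,0],"fingers":1},
  {"delta_pos":[0,0,0],"dr":[0,0,0],"fingers":1},
  {"delta_pos":[0,0,0],"dr":[0,0,0],"fingers":1},
])

```text
time: 13.72
tool_pos: [0.5726, -0.2344, 0.0741]
tool_rot: [3.14, 0.001, 1.601]
contact_force: [-2.7, 2.0, 14.1]
opening: 0.0006
grip_force: 6.8
```

Call:
step_arm([
  {"delta_pos":[0,0,0],"dr":[0,0,0],"fingers":1},
  {"delta_pos":[0,0,0],"dr":[0,0,0],"fingers":1},
  {"delta_pos":[0,0,0],"dr":[0,0,0],"fingers":1},
  {"delta_pos":[0,0,0],"dr":[0,0,0],"fingers":1},
  {"delta_pos":[0,0,0],"dr":[0,0,0],"fingers":1},
])

```text
time: 14.35
tool_pos: [0.5726, -0.2344, 0.0741]
tool_rot: [3.14, 0.001, 1.601]
contact_force: [-1.8, 2.0, 13.5]
opening: 0.0002
grip_force: 6.8
```

Call:
step_arm([
  {"delta_pos":[0,0,0],"dr":[0,0,0],"fingers":1},
  {"delta_pos":[0,0,0],"dr":[0,0,0],"fingers":1},
  {"delta_pos":[0,0,0],"dr":[0,0,0],"fingers":1},
  {"delta_pos":[0,0,0],"dr":[0,0,0],"fingers":1},
  {"delta_pos":[0,0,0],"dr":[0,0,0],"fingers":1},
])

```text
time: 14.98
tool_pos: [0.5726, -0.2344, 0.0741]
tool_rot: [3.14, 0.001, 1.601]
contact_force: [-2.8, 2.1, 15.1]
opening: 0.0003
grip_force: 6.8
```

Call:
step_arm([
  {"delta_pos":[0,0,0],"dr":[0,0,0],"fingers":1},
  {"delta_pos":[0,0,0],"dr":[0,0,0],"fingers":1},
  {"delta_pos":[0,0,0],"dr":[0,0,0],"fingers":1},
  {"delta_pos":[0,0,0],"dr":[0,0,0],"fingers":1},
  {"delta_pos":[0,0,0],"dr":[0,0,0],"fingers":1},
])

```text
time: 15.6
tool_pos: [0.5726, -0.2345, 0.0741]
tool_rot: [3.14, 0.001, 1.601]
contact_force: [-2.7, 2.1, 14.0]
opening: 0.0005
grip_force: 6.8
```

Call:
step_arm([
  {"delta_pos":[0,0,0],"dr":[0,0,0],"fingers":1},
  {"delta_pos":[0,0,0],"dr":[0,0,0],"fingers":1},
  {"delta_pos":[0,0,0],"dr":[0,0,0],"fingers":1},
  {"delta_pos":[0,0,0],"dr":[0,0,0],"fingers":1},
  {"delta_pos":[0,0,0],"dr":[0,0,0],"fingers":1},
])

```text
time: 16.23
tool_pos: [0.5726, -0.2344, 0.0741]
tool_rot: [3.14, 0.001, 1.601]
contact_force: [-2.5, 2.8, 13.4]
opening: 0.0006
grip_force: 6.8
```

Call:
step_arm([
  {"delta_pos":[0,0,0],"dr":[0,0,0],"fingers":1},
  {"delta_pos":[0,0,0],"dr":[0,0,0],"fingers":1},
  {"delta_pos":[0,0,0],"dr":[0,0,0],"fingers":1},
  {"delta_pos":[0,0,0],"dr":[0,0,0],"fingers":1},
  {"delta_pos":[0,0,0],"dr":[0,0,0],"fingers":1},
])

```text
time: 16.85
tool_pos: [0.5726, -0.2345, 0.0741]
tool_rot: [3.14, 0.001, 1.601]
contact_force: [-3.2, 1.8, 13.8]
opening: -0.0001
grip_force: 6.8
```

Call:
step_arm([
  {"delta_pos":[0,0,-1],"dr":[0,0,0],"fingers":1},
  {"delta_pos":[0,0,-4],"dr":[0,0,0],"fingers":1},
  {"delta_pos":[0,0,-8],"dr":[0,0,0],"fingers":1},
  {"delta_pos":[0,0,-12],"dr":[0,0,0],"fingers":1},
  {"delta_pos":[0,0,-12],"dr":[0,0,0],"fingers":1},
])

```text
time: 17.48
tool_pos: [0.5733, -0.2351, 0.1956]
tool_rot: [3.137, 0.003, 1.601]
contact_force: [-0.4, 1.0, -0.3]
opening: 0.0005
grip_force: 0.0
```

Call:
step_arm([
  {"delta_pos":[0,0,0],"dr":[0,0,0],"fingers":1},
  {"delta_pos":[0,0,0],"dr":[0,0,0],"fingers":1},
  {"delta_pos":[0,0,0],"dr":[0,0,0],"fingers":1},
  {"delta_pos":[0,0,0],"dr":[0,0,0],"fingers":1},
  {"delta_pos":[0,0,0],"dr":[0,0,0],"fingers":1},
])

```text
time: 18.1
tool_pos: [0.572, -0.2343, 0.192]
tool_rot: [-3.141, -0.0, 1.601]
contact_force: [0.0, -0.3, 1.2]
opening: 0.0004
grip_force: 0.0
```

```bash
python3 -c "
from cell import robot
print(robot.hand_in())"
```

```text
the job is handed in; nothing more can be done
None
```

The carrier is home with the bolt sprung out and the gripper off it; the pulse button was then held fully down for about 3.75 s and released; the arm stayed clear of the bottles and tin, and the job was handed in at 18.1 s (no verdict was returned).

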